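Open the scoop bin for refilling

ROBOT

A 7-joint arm with a two-finger parallel gripper is mounted at the origin on the work surface. World frame = base frame: x ahead of the robot, y to its left, z up, the work surface at z = 0. Lengths are in m, angles in degrees, forces in N, time in s.
With the tool pointing down it reaches from about 0.425 to 0.875 m from the base axis. Payload 4.7 kg.
Tool frame: the origin (TCP) lies on the centre line of the jaws, within the pads' length; the fingertips stand 17 mm ahead of it and the grasp point (between the pads) lies 2 mm behind it; z points along the fingers, y is the line along which they close (so a half turn about z gives the same grasp; the last joint's range is limited). The gripper opens to 85 mm and grips with 20 to 120 N. Pads are 22 mm wide; open, the fingers measure 114 mm over their backs; the gripper's body (76 mm by 85 mm) begins 54 mm behind the grasp point. The pads swing forward as they close: fully open they stand 13 mm farther back than shut.
Start: joints at [71.339, 18.392, -4.016, 83.108, 1.295, 78.541, -3.26], TCP at [0.217, -0.613, 0.248] pointing down, gripper open.
Joint ranges: [-163.93, 163.93], [-17.29, 119.83], [-79.2, 71.16], [3.27, 140.29], [-89.18, 269.18], [5.43, 117.66], [-154.24, 154.24]. Speed limits (degrees/s): [147.25, 147.25, 180, 180, 180, 180, 180].

INTERFACE

Orientations are given as a 3x3 rotation matrix whose columns are the frame's x, y, z axes.
In Python, from rig import bot, viewer, job, search_frame, tip_of gives the robot as it stands. The module is installed in compiled form; this text tells all that it offers.
- The arm moves only by the shell command python3 -m creep 'ROWS' [OPENING]. ROWS is JSON, one flat list of numbers, 6 for each row, row after row: the shift along the tool's x, y, z in mm, then the turn, a rotation vector about the tool's x, y, z in degrees. In form: [tx, ty, tz, rx, ry, rz, tx, ty, tz, rx, ry, rz, ...]. A call has 1 to 10 rows; each row shifts and turns the commanded pose from where the row before left it, along the tool's axes as they then stand; what a row does not reach is not made up. A row lasts 1/8 s, in which the tool goes at most 62.5 mm and 10.7 degrees, less where a joint would pass 70% of its speed; a pose out of reach is approached as far as the arm can. A call is refused whole if a number of a shift passes 62.5 or a number of a turn 10.7, either way. A call with a gripper value outside its range is refused whole. OPENING is the opening in per cent of the stroke, from 0 (shut) to 100 (fully open), set as the call begins (- or left out, the last holds). The fingers move at their own pace and stop on an object; the grip force is fixed at half the most. Time passes only in rows, so rows that do not move let the fingers close. It gives the time, the measured TCP pose, the force, the opening and the grip force at its end, in the units of the state.
- bot.state(): the state, without advancing time (a new reading comes with each control period).
- viewer.capture(name): name is "scene" or "top"; returns the picture (400x640x3 uint8, red, green, blue); there is no depth.
- viewer.camera_info(name): a dict with "fx", "fy", "cx", "cy" (pixels), "R" (3x3) and "t" (3): a world point X has camera coordinates R X + t. Camera axes: x right, y down, z forward; pixel columns grow to the right and rows downward; lengths in m; the calibration is good to about 2 mm. A picture is of the moment at which its call begins. camera_info takes no time and is no camera call.
- job.finish_job(): hands the job in; it is judged then, once.
Trained networks look in the newest picture that a camera, given by its name, has taken for a name from the list of things; names that differ only in an ending like _2 or _b are one class to them, and where a whole thing is asked for, a point or a joint stands for the part that bears it (a point fixed in the world has none). Each returns a list of dicts, best first, with "conf" (0 to 1); they miss things now and then, are a little off and sometimes report something else, mostly with a low value. They report only what shows in the picture. A call takes as long as a camera call. They do not tell look-alikes from the thing itself.
- search_frame(camera, query): "pixel" ([column, row] in pixels, amid what is visible of it).
- tip_of(camera, query): "pixel" ([column, row] in pixels: a listed point, or the origin of a listed thing).
The state is a dict: "clock": time; "joint_pos": joint angles; "qd": joint speeds; "effort": joint torques, N m; "ee_pos": TCP position; "eef_rot": TCP orientation; "force": force on the tool from outside, world axes, zero at the start; "ft_torque": the same for the moment, N m; "grip_width": finger opening in m; "grasp_force": force on a finger pad.
Only numpy, scipy, OpenCV 4.12 (cv2) and the standard library are available. Lean on these libraries where they do the work, as an engineer would, in place of code of your own. Each camera call takes 0.05 s, during which the arm holds its last target. There are 200 camera calls.

TASK

The chocolate bin is about to be refilled: swing its lid up and push it on over its spring catch until it stays open by itself, then take the scoop out of the bin and lay it flat in the long blue dish, bowl side up. Ease the lid home by feel: do not strain it against its stop, do not let it drop shut, do not drop the scoop, and leave the other goods on the counter alone.

Things in the scene. Friction and masses are not known exactly. Their poses are not given: they have to be found in the camera images.
- bin: Cream wooden scoop bin, fixed, 230 deep (x), 200 wide (y), walls 6 thick, 116 high in front, 137 at the back. Origin: centre of its underside; x runs from its front (near the robot) to its back, z up. Truffles fill it to a firm level surface 70 above the origin. A steel spring catch stands on its left (+y) wall, 60 behind the centre, reaching 25 out and at most 180 above the counter.
- lid (a joint): Lid angle in rad, 0 shut (front lip 0.10 rad lower than level), growing as it opens. Teal frame 8 thick with a clear pane, 235 from hinge to lip, 198 wide, 0.3 to 0.6 kg. It falls shut unless its stay arm has been pushed past the catch; then it is drawn on and held open, at 1.39 to 1.82: the catch is set differently each time, in a way the poses do not tell.
- lid_hinge (a point): Point on the lid's hinge axis, mid-width at the top of the bin's back, 142 above the counter. The axis runs along the bin's y.
- lid_handle (a point): Centre of the lid's brass T-pull: a bar of 18 diameter, 36 long, parallel to the hinge, on a 12 thick post, 26 above the lid's upper face (34 above its underside), 200 from the hinge along the lid; the lip is 35 further on. Held by its two ends it turns between the fingers as the lid swings. With the lid open it is on the far side.
- stay_arm: Flat steel arm on the left end of the hinge spindle, turning with the lid; origin on the axis. Its pin, 55 out, meets the catch's sprung nose 0.13 to 0.2 rad before the held-open angle: the push at the T-pull rises by 2 to 5 N, then falls below what it was, then climbs on a rubber stop, some 2 to 3 N per mm. 38 N at the pin, or 8 N at the T-pull on the stop, is too much.
- scoop: Flat bottomed steel scoop lying on the truffles, 150 long, bowl 54 wide, 30 high, 0.16 kg, with a black handle. Origin: middle of its length, on the underside; x points from the handle to the mouth of the bowl, z up (bowl upwards). Bowl from x 0 to 75, handle from x -75 to 0.
- scoop_grip (a point): Where to hold the scoop: on its handle (16 wide along the scoop's y, 12 high), 20 behind the bowl, 40 above the scoop's underside.
- dish: Long blue ceramic dish, fixed, 200 (its x) by 110 (its y) by 18 high, walls and floor 6 thick. Origin: centre of its underside. It stands to the left or to the right of the bin.
- jar: Brown chocolate jar with a brass cap, 90 in diameter, 130 high, standing loose on the other side of the bin. Origin: centre of its underside.
- plaque: Blank white ceramic price plaque, 90 wide and 60 high, standing loose in front of the jar. Origin: centre of its underside.
- carton: Teal gift carton with a white ribbon, 60 by 80 by 100 high (120 with the bow), standing loose beside the back of the bin. Origin: centre of its underside.
- tin: Dark round tin with a brass lid, 87 in diameter, 80 high, standing loose on the other side of the back of the bin. Origin: centre of its underside.
Not all that is in view belongs to the job. Of the things that look like the dish, the middle-sized one is meant.

How it is judged:
By the outcome, as a careful person would: the job done as asked, in the order asked, and still so for the second after the job is handed in, with the robot touching nothing.
It also fails if it takes over 72 s, if anything falls off the work surface, if the arm or the gripper's body presses on something with over 40 N, if the wrist force passes 120 N, or if a joint passes its speed limit or range.

## Working session

There is one attempt and no reset: what is moved stays moved. The work goes in short steps, Python scripts to look and compute and a shell command to move; the robot and the scene stay as the last step left them, time stands still between calls to the robot, and variables do not carry over. Pictures are saved under pics/ and viewed, at most 14 in all, crops included, and the job is handed in when it is done.

```bash
mkdir -p pics; cat > h.py <<'E'
import numpy as np, cv2
from rig import bot, viewer, job, search_frame, tip_of
def save(cam,name):
    im=viewer.capture(cam); cv2.imwrite('pics/'+name,im[:,:,::-1]); return im
def ray(cam,p):
    c=viewer.camera_info(cam);R=np.array(c['R']);t=np.array(c['t'])
    d=R.T@np.array([(p[0]-c['cx'])/c['fx'],(p[1]-c['cy'])/c['fy'],1]);return -R.T@t,d/np.linalg.norm(d)
def atz(cam,p,z):
    o,d=ray(cam,p);return o+d*(z-o[2])/d[2]
def tri(p1,p2,c1='scene',c2='top'):
    (o1,d1),(o2,d2)=ray(c1,p1),ray(c2,p2)
    s=np.linalg.lstsq(np.c_[d1,-d2],o2-o1,rcond=None)[0]
    a,b=o1+d1*s[0],o2+d2*s[1];return (a+b)/2,np.linalg.norm(a-b)
def proj(cam,X):
    c=viewer.camera_info(cam);q=np.array(c['R'])@X+np.array(c['t']);return [c['fx']*q[0]/q[2]+c['cx'],c['fy']*q[1]/q[2]+c['cy']]
E
python3 - <<'E'
from h import *
np.set_printoptions(precision=3,suppress=True)
a=save('scene','s0.png');b=save('top','t0.png')
cv2.imwrite('pics/both0.png',np.vstack([a,b])[:,:,::-1][:, :])
for c in('scene','top'):
    i=viewer.camera_info(c);R=np.array(i['R']);print(c,-R.T@np.array(i['t']),R[2],i['fx'])
for q in ['bin','lid_hinge','lid_handle','stay_arm','scoop','scoop_grip','dish','jar','plaque','carton','tin']:
    for c in('scene','top'):
        print(q,c,[(np.round(r['pixel']).tolist(),round(r['conf'],2)) for r in tip_of(c,q)[:4]])
s=bot.state();print(s['clock'],s['ee_pos'],s['eef_rot'],s['force'])
E
```

```text
scene [ 1.311 -0.051  1.21 ] [-0.621  0.11  -0.776] 498.65688535532877
top [0.258 0.089 1.062] [ 0.198 -0.002 -0.98 ] 378.09478755226525
bin scene [([294.0, 251.0], 0.87)]
bin top [([342.0, 190.0], 0.78)]
lid_hinge scene []
lid_hinge top [([339.0, 134.0], 0.57)]
lid_handle scene [([286.0, 188.0], 0.79)]
lid_handle top [([346.0, 213.0], 0.73)]
stay_arm scene [([350.0, 242.0], 0.58)]
stay_arm top []
scoop scene []
scoop top []
scoop_grip scene []
scoop_grip top [([338.0, 190.0], 0.69)]
dish scene [([475.0, 240.0], 0.85), ([365.0, 154.0], 0.8), ([393.0, 226.0], 0.65)]
dish top [([233.0, 308.0], 0.84), ([229.0, 198.0], 0.6), ([164.0, 165.0], 0.58), ([349.0, 211.0], 0.52)]
jar scene [([182.0, 253.0], 0.62)]
jar top [([457.0, 210.0], 0.88)]
plaque scene [([180.0, 236.0], 0.48)]
plaque top [([455.0, 237.0], 0.66)]
carton scene [([401.0, 284.0], 0.66)]
carton top [([247.0, 136.0], 0.63)]
tin scene [([184.0, 335.0], 0.56), ([394.0, 225.0], 0.33)]
tin top [([445.0, 122.0], 0.75)]
1.2 [ 0.217 -0.613  0.248] [[ 0.943  0.333  0.   ]
 [ 0.333 -0.943 -0.   ]
 [-0.     0.    -1.   ]] [-0.308  0.62  -0.602]
```

View pics/s0.png

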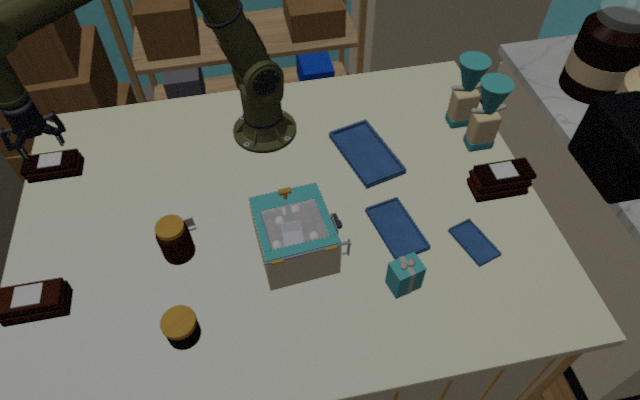

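View pics/t0.png

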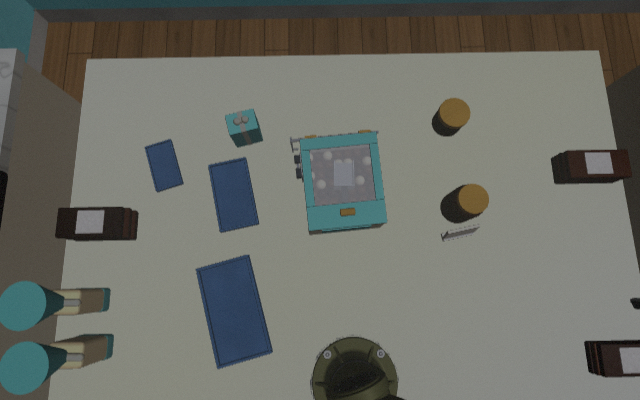

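The pictures show the bin at scene (294,235) and top (343,180), with its brass T-pull at (286,190) and (347,212). There are three blue dishes: the largest at scene (366,153) / top (233,310), the middle one at (397,229) / (234,195), and the smallest at (474,242) / (164,165). By the description I take the middle one. I'll check its size and view a close crop.

```bash
python3 - <<'E'
from h import *
np.set_printoptions(precision=3,suppress=True)
b=cv2.imread('pics/t0.png');s=cv2.imread('pics/s0.png')
c=cv2.resize(b[110:250,190:400],None,fx=3.8,fy=3.8,interpolation=cv2.INTER_CUBIC)
d=cv2.resize(s[170:310,230:440],None,fx=3.8,fy=3.8,interpolation=cv2.INTER_CUBIC)
cv2.imwrite('pics/crop1.png',c);cv2.imwrite('pics/crop2.png',d)
hsv=cv2.cvtColor(b,cv2.COLOR_BGR2HSV)
m=cv2.inRange(hsv,(105,110,50),(125,255,255))
n,l,st,ce=cv2.connectedComponentsWithStats(m)
for i in range(1,n):
    if st[i,4]>300:
        pts=np.argwhere(l==i)[:,::-1].astype(float)
        w=np.array([atz('top',p,.015)[:2] for p in pts])*1000
        r=cv2.minAreaRect(w.astype(np.float32));print('dish',ce[i],r)
print('handle',tri([286,190],[346.5,212]), tri([286,188],[346,213]))
for n,z,a,b2 in [('jar',.13,[171,227],[473,200]),('carton',.1,[406,265],[243,122]),('tin',.08,[179,322],[455,112]),('carton',0.1,[405,262],[243,125])]:
    print(n,tri(a,b2))
for p in [[301,138],[379,134],[385,222],[308,230],[350,211],[347,213]]: print(p,atz('top',p,.142),atz('top',p,.12))
E
```

```text
dish [163.587 165.089] ((593.6763305664062, 530.23876953125), (139.12933349609375, 75.75928497314453), 17.67728614807129)Traceback (most recent call last):
  File "<stdin>", line 13, in <module>
  File "h.py", line 9, in atz
    o,d=ray(cam,p);return o+d*(z-o[2])/d[2]
        ~~~^^^^^^^
  File "h.py", line 6, in ray
    c=viewer.camera_info(cam);R=np.array(c['R']);t=np.array(c['t'])
ValueError: time passes only in moves, steps and waits
```

View pics/crop1.png

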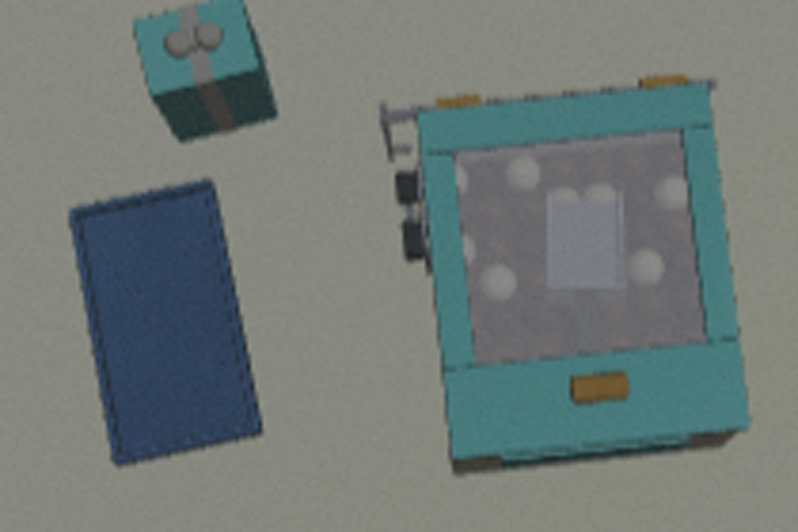

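View pics/crop2.png

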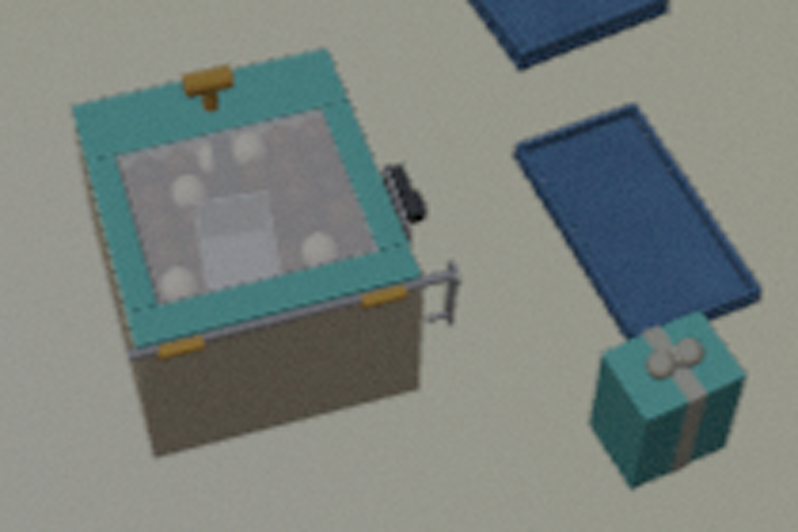

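The crop shows the middle dish at crop1 (165,320), top (234,195), next to the carton. The catch is at crop1 (410,215), on the bin's left wall, and the T-pull is at crop1 (600,388). I'll cache the calibration.

```bash
sed -i 's/^def save/CI={c:viewer.camera_info(c) for c in("scene","top")}\ndef save/; s/=viewer.camera_info(cam)/=CI[cam]/' h.py; python3 - <<'E'
from h import *
np.set_printoptions(precision=3,suppress=True)
b=cv2.imread('pics/t0.png')
hsv=cv2.cvtColor(b,cv2.COLOR_BGR2HSV)
m=cv2.inRange(hsv,(105,110,50),(125,255,255))
n,l,st,ce=cv2.connectedComponentsWithStats(m)
for i in range(1,n):
    if st[i,4]>300:
        w=np.array([atz('top',p,.015)[:2] for p in np.argwhere(l==i)[:,::-1].astype(float)])*1000
        print('dish',ce[i],cv2.minAreaRect(w.astype(np.float32)))
print('handle',tri([285,191],[348,212]))
for n,a,b2 in [('jar',[171,226],[473,200]),('carton',[406,264],[243,122]),('tin',[179,322],[455,112])]: print(n,tri(a,b2))
# crop px -> hinge axis ends, lid corners
f=lambda x,y:[190+x/3.8,110+y/3.8]; g=lambda x,y:[230+x/3.8,170+y/3.8]
print('gold hinges',tri(g(182,347),f(665,82)),tri(g(385,296),f(458,102)))
print('lid front corners',tri(g(327,50),f(452,458)),tri(g(73,106),f(748,428)))
print('scoop bowl',tri(g(237,240),f(585,240)),atz('top',f(585,240),.075))
print('catch top',tri(g(405,185),f(405,215)))
s=bot.state();print(s['clock'])
E
```

```text
dish [163.587 165.089] ((593.6763305664062, 530.23876953125), (139.12933349609375, 75.75928497314453), 17.67728614807129)
dish [232.939 194.76 ] ((504.3531799316406, 327.1259765625), (197.68833923339844, 108.20929718017578), 11.747506141662598)
dish [233.401 310.901] ((185.97999572753906, 318.53216552734375), (263.25030517578125, 145.73214721679688), 14.7847318649292)
handle (array([0.421, 0.015, 0.154]), np.float64(0.003633909874943172))
jar (array([ 0.452, -0.306,  0.121]), np.float64(0.005496782295682378))
carton (array([0.684, 0.287, 0.1  ]), np.float64(0.0038009116712080225))
tin (array([ 0.714, -0.301,  0.073]), np.float64(0.005706502129641905))
gold hinges (array([ 0.634, -0.037,  0.14 ]), np.float64(0.004160805184017146)) (array([0.622, 0.103, 0.14 ]), np.float64(0.0028227380877321653))
lid front corners (array([0.381, 0.11 , 0.119]), np.float64(0.0016430658641003334)) (array([ 0.398, -0.086,  0.121]), np.float64(0.0021752178635963695))
scoop bowl (array([0.533, 0.016, 0.107]), np.float64(0.00032136148808094295)) [0.542 0.014 0.075]
catch top (array([0.54 , 0.137, 0.149]), np.float64(0.001427830022756236))
1.2
```

The size check gives the middle dish as 198 x 108, so the choice is right. Its centre is (0.504, 0.327) with the long axis at 11.7°. The bin's yaw is about 5°, the hinge is at (0.623, 0.032, 0.142) and the T-pull at (0.421, 0.015, 0.155). Now I turn the tool and move across.

```bash
python3 -m creep '[0,0,0,0,0,7.2, 0,0,0,0,0,7.2, 39,-40,0,0,0,0, 39,-40,0,0,0,0, 39,-40,0,0,0,0, 39,-40,0,0,0,0, 39,-40,0,0,0,0, 39,-40,0,0,0,0]'
```

```text
clock: 2.2
ee_pos: [0.4295, -0.3516, 0.2486]
eef_rot: [[0.996, 0.088, 0.001], [0.088, -0.996, -0.001], [0.0, 0.001, -1.0]]
force: [0.5, -0.2, -0.2]
grip_width: 0.0854
grasp_force: 0.0
```

```bash
python3 -m creep '[4,-52,0,0,0,0, 4,-52,0,0,0,0, 4,-52,0,0,0,0, 4,-52,0,0,0,0, 4,-52,0,0,0,0, 4,-52,0,0,0,0, 3,-54,24,0,0,0, 0,0,0,0,0,0]' 70
python3 - <<'E'
from h import *
np.set_printoptions(precision=4,suppress=True)
a=save('scene','s1.png');b=save('top','t1.png')
for c in('scene','top'): print([(r['pixel'],r['conf']) for r in tip_of(c,'lid_handle')])
print(proj('scene',np.array([.4215,.015,.155])),proj('top',np.array([.4215,.015,.155])))
cv2.imwrite('pics/c3.png',np.hstack([cv2.resize(a[140:270,220:350],None,fx=3,fy=3),cv2.resize(b[150:280,280:410],None,fx=3,fy=3)])[:,:,::-1])
E
```

```text
clock: 3.2
ee_pos: [0.4218, 0.018, 0.2233]
eef_rot: [[0.995, 0.096, -0.002], [0.096, -0.995, -0.0], [-0.002, -0.0, -1.0]]
force: [1.4, -1.8, 0.6]
grip_width: 0.0596
grasp_force: 0.0
[([285.8, 189.4], 0.81)]
[([348.6, 213.1], 0.67)]
[np.float64(284.4974760923223), np.float64(190.86515777130364)] [np.float64(347.12081354194356), np.float64(211.51921587283027)]
```

View pics/c3.png

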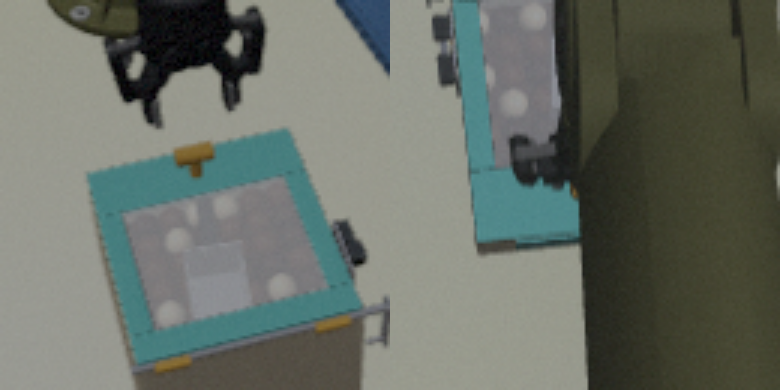

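The crop shows the open fingers straddling the T-pull, which is at crop (193,155). I descend onto its two ends.

```bash
python3 -m creep '[0,3,15,0,0,0, 0,0,15,0,0,0, 0,0,14,0,0,0, 0,0,10,0,0,0, 0,0,8,0,0,0, 0,0,3,0,0,0, 0,0,0,0,0,0]'
python3 - <<'E'
from h import *
a=save('scene','s2.png')
cv2.imwrite('pics/c4.png',cv2.resize(a[150:230,230:340],None,fx=6,fy=6,interpolation=cv2.INTER_CUBIC)[:,:,::-1])
E
```

```text
clock: 4.28
ee_pos: [0.4234, 0.0109, 0.1593]
eef_rot: [[0.996, 0.089, 0.0], [0.089, -0.996, -0.0], [0.0, 0.0, -1.0]]
force: [0.5, 0.6, -0.5]
grip_width: 0.0599
grasp_force: 0.0
```

View pics/c4.png

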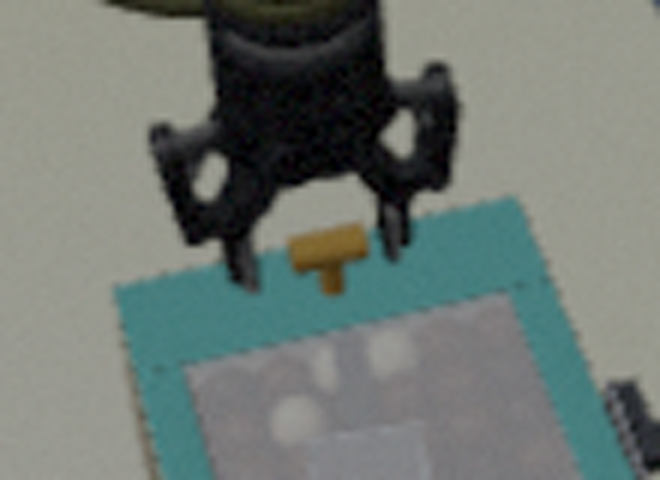

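The bar at crop (329,247) lies about 3 mm towards the right-hand (+y) finger; the fingers are at (245,270) and (397,240). I centre on it and close.

```bash
python3 -m creep '[0,-4,0,0,0,0, 0,0,0,0,0,0]'; python3 -m creep '[0,0,0,0,0,0, 0,0,0,0,0,0, 0,0,0,0,0,0, 0,0,0,0,0,0, 0,0,0,0,0,0]' 25
```

```text
clock: 4.58
ee_pos: [0.4232, 0.0153, 0.1596]
eef_rot: [[0.996, 0.089, 0.001], [0.089, -0.996, -0.0], [0.001, 0.0, -1.0]]
force: [0.3, -0.7, -1.1]
grip_width: 0.0594
grasp_force: 0.0
clock: 5.2
ee_pos: [0.423, 0.0157, 0.1598]
eef_rot: [[0.996, 0.089, -0.0], [0.089, -0.996, 0.001], [-0.0, -0.001, -1.0]]
force: [-2.5, 2.7, 6.5]
grip_width: 0.0344
grasp_force: 60.0
```

Gripped. Now I work out the arc steps.

```bash
python3 - <<'E'
import numpy as np
R=.2029;a0=np.arctan2(.0139,.2025)
def f(th): a=a0+th; return R*1e3*np.array([np.cos(a0)-np.cos(a),np.sin(a)-np.sin(a0)])
t=np.arange(0,1.95,.05);P=np.array([f(x) for x in t])
for x,p,d in zip(t[1:],P[1:],np.diff(P,axis=0)): print(round(x,2),p.round(1),'d',d.round(1))
E
python3 -m creep '[0,0,-3,0,0,0, 0,0,-5,0,0,0, 1,0,-7,0,0,0, 1,0,-10,0,0,0, 0,0,0,0,0,0]'
```

```text
0.05 [ 0.9 10.1] d [ 0.9 10.1]
0.1 [ 2.4 20.1] d [ 1.5 10. ]
0.15 [ 4.3 30.1] d [ 2. 10.]
0.2 [ 6.8 39.9] d [2.4 9.8]
0.25 [ 9.7 49.6] d [2.9 9.7]
0.3 [13.1 59.2] d [3.4 9.6]
0.35 [17.  68.6] d [3.9 9.4]
0.4 [21.4 77.7] d [4.4 9.2]
0.45 [26.2 86.7] d [4.8 8.9]
0.5 [31.4 95.3] d [5.2 8.7]
0.55 [ 37.1 103.8] d [5.7 8.4]
0.6 [ 43.2 111.9] d [6.1 8.1]
0.65 [ 49.7 119.7] d [6.5 7.8]
0.7 [ 56.6 127.1] d [6.9 7.5]
0.75 [ 63.8 134.3] d [7.2 7.1]
0.8 [ 71.4 141. ] d [7.6 6.7]
0.85 [ 79.3 147.4] d [7.9 6.4]
0.9 [ 87.5 153.3] d [8.2 6. ]
0.95 [ 96.  158.8] d [8.5 5.5]
1.0 [104.7 163.9] d [8.8 5.1]
1.05 [113.8 168.6] d [9.  4.7]
1.1 [123.  172.8] d [9.2 4.2]
1.15 [132.4 176.5] d [9.4 3.7]
1.2 [142.  179.8] d [9.6 3.3]
1.25 [151.8 182.6] d [9.8 2.8]
1.3 [161.7 184.9] d [9.9 2.3]
1.35 [171.6 186.7] d [10.   1.8]
1.4 [181.7 187.9] d [10.1  1.3]
1.45 [191.8 188.7] d [10.1  0.8]
1.5 [202. 189.] d [10.1  0.3]
1.55 [212.1 188.8] d [10.1 -0.2]
1.6 [222.2 188. ] d [10.1 -0.7]
1.65 [232.3 186.8] d [10.1 -1.2]
1.7 [242.3 185.1] d [10.  -1.7]
1.75 [252.2 182.8] d [ 9.9 -2.2]
1.8 [261.9 180.1] d [ 9.8 -2.7]
1.85 [271.6 176.9] d [ 9.6 -3.2]
1.9 [281.  173.2] d [ 9.4 -3.7]
clock: 5.82
ee_pos: [0.4264, 0.016, 0.1847]
eef_rot: [[0.996, 0.089, 0.003], [0.089, -0.996, 0.001], [0.004, -0.001, -1.0]]
force: [6.7, 5.3, -6.3]
grip_width: 0.0345
grasp_force: 60.4
```

```bash
python3 -m creep '[5,-1,-15,0,0,0, 3,0,-10,0,0,0, 3.5,0,-9.5,0,0,0, 4,0,-9.5,0,0,0, 4,0,-9,0,0,0, 0,0,0,0,0,0]'
```

```text
clock: 6.58
ee_pos: [0.4452, 0.0177, 0.2374]
eef_rot: [[0.996, 0.088, 0.002], [0.088, -0.996, 0.0], [0.002, -0.0, -1.0]]
force: [5.5, 1.4, -8.4]
grip_width: 0.0345
grasp_force: 60.7
```

```bash
python3 -m creep '[6.5,0,-8,0,0,0, 5,0,-8.7,0,0,0, 5.5,0,-8.5,0,0,0, 6,0,-8,0,0,0, 6.5,0,-8,0,0,0, 7,0,-7.5,0,0,0, 0,0,0,0,0,0]'
```

```text
clock: 7.45
ee_pos: [0.4817, 0.0209, 0.2865]
eef_rot: [[0.996, 0.089, 0.001], [0.089, -0.996, 0.0], [0.001, -0.0, -1.0]]
force: [4.8, 0.5, -10.2]
grip_width: 0.0347
grasp_force: 60.9
```

```bash
python3 -m creep '[8.5,0,-5.5,0,0,0, 9,0,-5.5,0,0,0, 8,0,-6.5,0,0,0, 8,0,-6,0,0,0, 8.5,0,-5.5,0,0,0, 9,0,-5,0,0,0, 0,0,0,0,0,0]'
```

```text
clock: 8.32
ee_pos: [0.5322, 0.0253, 0.3211]
eef_rot: [[0.996, 0.088, 0.001], [0.088, -0.996, -0.0], [0.001, 0.0, -1.0]]
force: [-5.8, -0.3, 3.2]
grip_width: 0.0342
grasp_force: 61.1
```

```bash
python3 -m creep '[8.5,0,-6,0,0,0, 9,0,-4,0,0,0, 9.5,0,-3.5,0,0,0, 0,0,0,0,0,0]'; python3 -m creep '[4.8,0,-1.7,0,0,0, 4.8,0,-1.5,0,0,0, 0,0,0,0,0,0]'
```

```text
clock: 8.82
ee_pos: [0.5593, 0.0277, 0.3331]
eef_rot: [[0.996, 0.089, 0.0], [0.089, -0.996, 0.001], [0.0, -0.001, -1.0]]
force: [-0.5, -0.6, -7.3]
grip_width: 0.034
grasp_force: 60.8
clock: 9.2
ee_pos: [0.5681, 0.0285, 0.3361]
eef_rot: [[0.996, 0.088, -0.001], [0.088, -0.996, -0.0], [-0.001, 0.0, -1.0]]
force: [0.9, -1.1, -10.4]
grip_width: 0.0343
grasp_force: 60.7
```

```bash
python3 -m creep '[4.8,0,-0.2,0,0,0, 0,0,0,0,0,0]';  python3 -m creep '[4.8,0,-0.2,0,0,0, 0,0,0,0,0,0]'
```

```text
clock: 9.45
ee_pos: [0.573, 0.0289, 0.3375]
eef_rot: [[0.996, 0.088, 0.001], [0.088, -0.996, -0.0], [0.001, 0.001, -1.0]]
force: [-1.9, -2.7, -5.3]
grip_width: 0.0342
grasp_force: 60.8
clock: 9.7
ee_pos: [0.5781, 0.0294, 0.3386]
eef_rot: [[0.996, 0.088, 0.002], [0.088, -0.996, -0.001], [0.002, 0.001, -1.0]]
force: [-4.0, -2.9, 2.2]
grip_width: 0.0341
grasp_force: 60.4
```

```bash
python3 -m creep '[4.8,0,-0.9,0,0,0, 0,0,0,0,0,0]';  python3 -m creep '[4.9,0,-0.7,0,0,0, 0,0,0,0,0,0]'
```

```text
clock: 9.95
ee_pos: [0.5828, 0.0297, 0.3397]
eef_rot: [[0.996, 0.087, 0.002], [0.087, -0.996, -0.001], [0.002, 0.001, -1.0]]
force: [-3.6, -2.5, 5.6]
grip_width: 0.0341
grasp_force: 60.1
clock: 10.2
ee_pos: [0.5879, 0.0302, 0.3405]
eef_rot: [[0.996, 0.087, 0.003], [0.087, -0.996, -0.001], [0.003, 0.001, -1.0]]
force: [-3.1, -2.2, 6.6]
grip_width: 0.0344
grasp_force: 59.3
```

```bash
python3 -m creep '[4.9,0.5,-1.6,0,0,0, 0,0,0,0,0,0]';  python3 -m creep '[4,0,-1,0,0,0, 0,0,0,0,0,0]'
```

```text
clock: 10.45
ee_pos: [0.5927, 0.0306, 0.3414]
eef_rot: [[0.996, 0.089, 0.002], [0.089, -0.996, 0.0], [0.002, -0.0, -1.0]]
force: [-4.0, -2.5, 5.6]
grip_width: 0.0344
grasp_force: 59.8
clock: 10.7
ee_pos: [0.5967, 0.0309, 0.342]
eef_rot: [[0.996, 0.088, 0.001], [0.088, -0.996, 0.0], [0.001, -0.0, -1.0]]
force: [-3.2, -2.6, 5.8]
grip_width: 0.0345
grasp_force: 59.4
```

```bash
python3 -m creep '[4,0,-0.4,0,0,0, 0,0,0,0,0,0]';  python3 -m creep '[4,0,-0.3,0,0,0, 0,0,0,0,0,0]'
```

```text
clock: 10.95
ee_pos: [0.6008, 0.0313, 0.3425]
eef_rot: [[0.996, 0.089, 0.002], [0.089, -0.996, 0.0], [0.002, -0.0, -1.0]]
force: [-3.1, -2.4, 6.0]
grip_width: 0.034
grasp_force: 59.2
clock: 11.2
ee_pos: [0.6045, 0.0317, 0.3428]
eef_rot: [[0.996, 0.088, 0.001], [0.088, -0.996, 0.0], [0.001, -0.0, -1.0]]
force: [-3.6, -1.5, 5.4]
grip_width: 0.0343
grasp_force: 59.0
```

```bash
python3 -m creep '[4,0,-0.4,0,0,0, 0,0,0,0,0,0]';  python3 -m creep '[3,0,-0.2,0,0,0, 0,0,0,0,0,0]'
```

```text
clock: 11.45
ee_pos: [0.6079, 0.0319, 0.3432]
eef_rot: [[0.996, 0.088, -0.0], [0.088, -0.996, -0.0], [-0.0, 0.0, -1.0]]
force: [-6.4, -0.6, 6.7]
grip_width: 0.0343
grasp_force: 59.7
clock: 11.7
ee_pos: [0.6112, 0.0323, 0.3434]
eef_rot: [[0.996, 0.089, 0.0], [0.089, -0.996, 0.0], [0.0, -0.0, -1.0]]
force: [-5.0, -1.9, 6.0]
grip_width: 0.034
grasp_force: 59.0
```

```bash
python3 -m creep '[3,0,-0.4,0,0,0, 0,0,0,0,0,0]';  python3 -m creep '[3,0,-0.2,0,0,0, 0,0,0,0,0,0]'
```

```text
clock: 11.95
ee_pos: [0.6144, 0.0325, 0.3436]
eef_rot: [[0.996, 0.088, 0.001], [0.088, -0.996, 0.0], [0.001, -0.0, -1.0]]
force: [-3.8, -1.1, 5.0]
grip_width: 0.0344
grasp_force: 59.0
clock: 12.2
ee_pos: [0.618, 0.0328, 0.3439]
eef_rot: [[0.996, 0.088, 0.002], [0.088, -0.996, 0.0], [0.002, -0.0, -1.0]]
force: [-0.7, -0.3, 5.1]
grip_width: 0.0341
grasp_force: 59.7
```

```bash
python3 -m creep '[3,0,-0.4,0,0,0, 0,0,0,0,0,0]';  python3 -m creep '[3,0,0,0,0,0, 0,0,0,0,0,0]'
```

```text
clock: 12.45
ee_pos: [0.6209, 0.0331, 0.3439]
eef_rot: [[0.996, 0.089, 0.002], [0.089, -0.996, 0.001], [0.002, -0.0, -1.0]]
force: [-1.7, -2.2, 4.8]
grip_width: 0.0342
grasp_force: 59.1
clock: 12.7
ee_pos: [0.624, 0.0334, 0.3441]
eef_rot: [[0.996, 0.089, 0.003], [0.089, -0.996, 0.001], [0.003, -0.0, -1.0]]
force: [-0.2, -2.4, 5.2]
grip_width: 0.0338
grasp_force: 59.7
```

```bash
python3 -m creep '[2,0,0,0,0,0, 0,0,0,0,0,0]';  python3 -m creep '[2,0,0,0,0,0, 0,0,0,0,0,0]'
```

```text
clock: 12.95
ee_pos: [0.6257, 0.0335, 0.3439]
eef_rot: [[0.996, 0.088, 0.002], [0.088, -0.996, 0.0], [0.002, -0.0, -1.0]]
force: [-0.4, -0.8, 5.5]
grip_width: 0.0341
grasp_force: 59.1
clock: 13.2
ee_pos: [0.6276, 0.0336, 0.344]
eef_rot: [[0.996, 0.088, 0.002], [0.088, -0.996, 0.0], [0.002, -0.0, -1.0]]
force: [-0.5, -1.3, 5.5]
grip_width: 0.0339
grasp_force: 59.4
```

```bash
python3 -m creep '[2,0,0.1,0,0,0, 0,0,0,0,0,0]';  python3 -m creep '[1.5,0,0.1,0,0,0, 0,0,0,0,0,0]'
```

```text
clock: 13.45
ee_pos: [0.6298, 0.0338, 0.344]
eef_rot: [[0.996, 0.088, 0.002], [0.088, -0.996, 0.0], [0.002, -0.0, -1.0]]
force: [-0.7, -1.3, 6.9]
grip_width: 0.0337
grasp_force: 59.5
clock: 13.7
ee_pos: [0.6311, 0.034, 0.344]
eef_rot: [[0.996, 0.088, 0.002], [0.088, -0.996, 0.0], [0.002, -0.0, -1.0]]
force: [-0.8, -2.2, 6.3]
grip_width: 0.0339
grasp_force: 59.5
```

```bash
python3 -m creep '[1.5,0,0.1,0,0,0, 0,0,0,0,0,0]';  python3 -m creep '[1.5,0,0.1,0,0,0, 0,0,0,0,0,0]'
```

```text
clock: 13.95
ee_pos: [0.6325, 0.0341, 0.3438]
eef_rot: [[0.996, 0.089, 0.002], [0.089, -0.996, 0.0], [0.002, -0.0, -1.0]]
force: [-1.0, -2.0, 6.9]
grip_width: 0.0339
grasp_force: 58.9
clock: 14.2
ee_pos: [0.634, 0.0342, 0.3439]
eef_rot: [[0.996, 0.089, 0.001], [0.089, -0.996, 0.0], [0.001, -0.0, -1.0]]
force: [-1.4, -1.7, 6.4]
grip_width: 0.0338
grasp_force: 59.1
```

```bash
python3 -m creep '[1,0,0.1,0,0,0, 0,0,0,0,0,0]';  python3 -m creep '[1,0,0.1,0,0,0, 0,0,0,0,0,0]'
```

```text
clock: 14.45
ee_pos: [0.6349, 0.0343, 0.3438]
eef_rot: [[0.996, 0.089, 0.001], [0.089, -0.996, 0.0], [0.001, -0.0, -1.0]]
force: [-2.4, -2.5, 6.9]
grip_width: 0.034
grasp_force: 59.1
clock: 14.7
ee_pos: [0.6357, 0.0344, 0.3438]
eef_rot: [[0.996, 0.089, 0.001], [0.089, -0.996, 0.0], [0.001, -0.0, -1.0]]
force: [-3.2, -1.3, 7.8]
grip_width: 0.0338
grasp_force: 59.1
```

```bash
python3 -m creep '[1,0,0.1,0,0,0, 0,0,0,0,0,0]'
```

```text
clock: 14.95
ee_pos: [0.6366, 0.0344, 0.3436]
eef_rot: [[0.996, 0.088, 0.001], [0.088, -0.996, -0.0], [0.001, 0.0, -1.0]]
force: [-2.3, -0.8, 6.8]
grip_width: 0.0342
grasp_force: 58.8
```

```bash
python3 -m creep '[1,0,0.1,0,0,0, 0,0,0,0,0,0]'
```

```text
clock: 15.2
ee_pos: [0.6373, 0.0345, 0.3435]
eef_rot: [[0.996, 0.088, -0.0], [0.088, -0.996, -0.0], [-0.0, 0.0, -1.0]]
force: [-4.8, -1.5, 7.3]
grip_width: 0.0338
grasp_force: 58.9
```

```bash
python3 -m creep '[0,0,0,0,0,0, 0,0,0,0,0,0]'
```

```text
clock: 15.45
ee_pos: [0.6373, 0.0346, 0.3436]
eef_rot: [[0.996, 0.088, 0.0], [0.088, -0.996, -0.0], [0.0, 0.0, -1.0]]
force: [-3.8, -1.9, 6.7]
grip_width: 0.034
grasp_force: 58.9
```

The push peaked at x=0.608, fell away, and is climbing again, so the lid is on its stop. Before releasing I back off a few mm to check that the catch draws it on.

```bash
python3 -m creep '[-2,0,0,0,0,0, -2,0,0,0,0,0, 0,0,0,0,0,0]'
```

```text
clock: 15.82
ee_pos: [0.634, 0.0342, 0.3437]
eef_rot: [[0.996, 0.088, 0.002], [0.088, -0.996, 0.0], [0.002, 0.0, -1.0]]
force: [-1.4, -0.9, 7.1]
grip_width: 0.0338
grasp_force: 59.2
```

```bash
python3 -m creep '[-2,0,0,0,0,0, -2,0,0,0,0,0, 0,0,0,0,0,0]'
```

```text
clock: 16.2
ee_pos: [0.6304, 0.0339, 0.3437]
eef_rot: [[0.996, 0.088, 0.003], [0.088, -0.996, 0.0], [0.003, 0.0, -1.0]]
force: [-1.0, -2.0, 6.7]
grip_width: 0.0336
grasp_force: 59.3
```

```bash
python3 -m creep '[2,0,0,0,0,0, 2,0,0,0,0,0, 1,0,0,0,0,0, 0,0,0,0,0,0]'; python3 -m creep '[0,0,0,0,0,0, 0,0,0,0,0,0, 0,0,0,0,0,0]' 50
python3 - <<'E'
from h import *
a=save('scene','s3.png');b=save('top','t3.png')
cv2.imwrite('pics/c5.png',np.hstack([cv2.resize(a[60:260,200:400],None,fx=2,fy=2),cv2.resize(b[60:260,250:450],None,fx=2,fy=2)])[:,:,::-1])
print(bot.state()['force'])
E
```

```text
clock: 16.7
ee_pos: [0.6351, 0.0343, 0.3436]
eef_rot: [[0.996, 0.088, 0.002], [0.088, -0.996, 0.0], [0.002, 0.0, -1.0]]
force: [-1.8, -2.1, 6.8]
grip_width: 0.034
grasp_force: 59.3
clock: 17.08
ee_pos: [0.6344, 0.0344, 0.3421]
eef_rot: [[0.996, 0.089, -0.001], [0.089, -0.996, 0.0], [-0.001, -0.0, -1.0]]
force: [0.5, 0.1, 0.2]
grip_width: 0.0428
grasp_force: 0.0
[-0.40166781 -0.38761603  0.00425513]
```

View pics/c5.png

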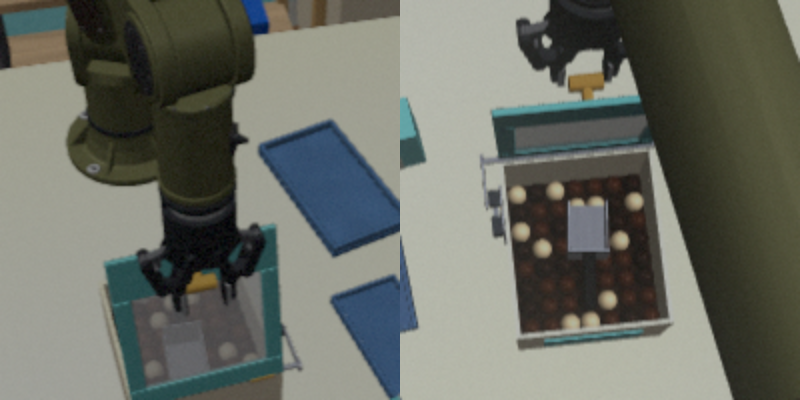

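The lid stays open on its own, with the force at zero. The scoop lies with its bowl at crop (588,228), towards the back, and its handle at (588,280), towards the front. I retreat straight up and then over the lip.

```bash
python3 -m creep '[0,0,-10,0,0,0, 0,0,-20,0,0,0, 0,0,-30,0,0,0, 0,0,-30,0,0,0, 0,0,-30,0,0,0, 0,0,0,0,0,0]' 65; python3 -m creep '[-30,0,0,0,0,0, -40,0,0,0,0,0, -40,0,0,0,0,0, -40,0,0,0,0,0, 0,0,0,0,0,0]'
python3 - <<'E'
from h import *
a=save('scene','s4.png');b=save('top','t4.png')
for q in ['scoop','scoop_grip','lid_handle','lid_hinge']:
    for c in('scene','top'): print(q,c,[(r['pixel'],r['conf']) for r in tip_of(c,q)])
cv2.imwrite('pics/c6.png',np.hstack([cv2.resize(a[140:280,220:360],None,fx=2.85,fy=2.85),cv2.resize(b[110:250,270:410],None,fx=2.85,fy=2.85)])[:,:,::-1])
E
```

```text
clock: 17.92
ee_pos: [0.635, 0.0347, 0.4662]
eef_rot: [[0.996, 0.089, 0.005], [0.089, -0.996, 0.001], [0.006, -0.0, -1.0]]
force: [0.4, 0.6, 0.7]
grip_width: 0.0551
grasp_force: 0.0
clock: 18.55
ee_pos: [0.483, 0.0208, 0.4634]
eef_rot: [[0.996, 0.087, 0.001], [0.087, -0.996, -0.003], [0.001, 0.003, -1.0]]
force: [-0.5, 0.0, 0.2]
grip_width: 0.0557
grasp_force: 0.0
scoop scene [([179.1, 253.5], 0.22)]
scoop top [([343.5, 189.6], 0.65)]
scoop_grip scene []
scoop_grip top []
lid_handle scene [([302.1, 198.2], 0.6)]
lid_handle top [([344.0, 99.1], 0.58)]
lid_hinge scene [([300.9, 253.4], 0.87)]
lid_hinge top []
```

View pics/c6.png

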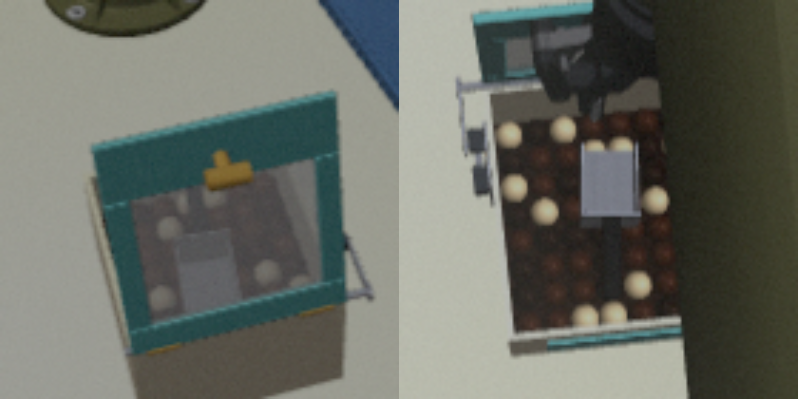

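The top crop shows the bowl spanning (582..638, 145..215) and the handle running down from (613,220) to (611,297). The scene crop shows the lid upright and the bowl's rim at the handle end, at (175,237) and (230,228).

```bash
python3 - <<'E'
from h import *
np.set_printoptions(precision=4,suppress=True)
T=lambda X,Y:[270+(X-399)/2.85-.3,110+Y/2.85-.3]; S=lambda X,Y:[220+X/2.85-.3,140+Y/2.85-.3]
print('rim L',tri(S(230,229),T(584,216)),'rim R',tri(S(175,238),T(638,214)))
for z in(.075,.1,.11,.115):print(z,'bowl back corners',atz('top',T(582,145),z),atz('top',T(637,143),z),'front',atz('top',T(584,216),z),atz('top',T(638,214),z),'handle near',atz('top',T(613,222),z),'end',atz('top',T(611,297),z))
E
```

```text
rim L (array([0.4982, 0.0431, 0.1131]), np.float64(0.002911978755295372)) rim R (array([ 0.4987, -0.0081,  0.1136]), np.float64(0.0015901372749951548))
0.075 bowl back corners [0.5776 0.0398 0.075 ] [ 0.5786 -0.0129  0.075 ] front [0.5076 0.0397 0.075 ] [ 0.5086 -0.0113  0.075 ] handle near [0.5013 0.0126 0.075 ] end [0.4296 0.0167 0.075 ]
0.1 bowl back corners [0.5695 0.041  0.1   ] [ 0.5705 -0.0103  0.1   ] front [0.5013 0.041  0.1   ] [ 0.5023 -0.0087  0.1   ] handle near [0.4951 0.0145 0.1   ] end [0.4253 0.0186 0.1   ]
0.11 bowl back corners [0.5663 0.0415 0.11  ] [ 0.5673 -0.0093  0.11  ] front [0.4988 0.0415 0.11  ] [ 0.4997 -0.0077  0.11  ] handle near [0.4927 0.0153 0.11  ] end [0.4235 0.0193 0.11  ]
0.115 bowl back corners [0.5646 0.0418 0.115 ] [ 0.5656 -0.0088  0.115 ] front [0.4975 0.0417 0.115 ] [ 0.4985 -0.0072  0.115 ] handle near [0.4914 0.0157 0.115 ] end [0.4227 0.0197 0.115 ]
```

```bash
python3 -m creep '[0,0,0,0,0,6.5, -2,5,40,0,0,0, 0,0,55,0,0,0, 0,0,55,0,0,0, 0,0,55,0,0,0, 0,0,45,0,0,0, 0,0,20,0,0,0, 0,0,0,0,0,0]'
python3 - <<'E'
from h import *
a=save('scene','s5.png');b=save('top','t5.png')
cv2.imwrite('pics/c7.png',np.hstack([cv2.resize(a[140:280,220:360],None,fx=2.85,fy=2.85),cv2.resize(b[110:250,270:410],None,fx=2.85,fy=2.85)])[:,:,::-1])
E
```

```text
clock: 20.05
ee_pos: [0.4818, 0.016, 0.1912]
eef_rot: [[1.0, -0.025, -0.004], [-0.025, -1.0, 0.001], [-0.004, -0.001, -1.0]]
force: [0.7, -0.4, 0.1]
grip_width: 0.0553
grasp_force: 0.0
```

View pics/c7.png

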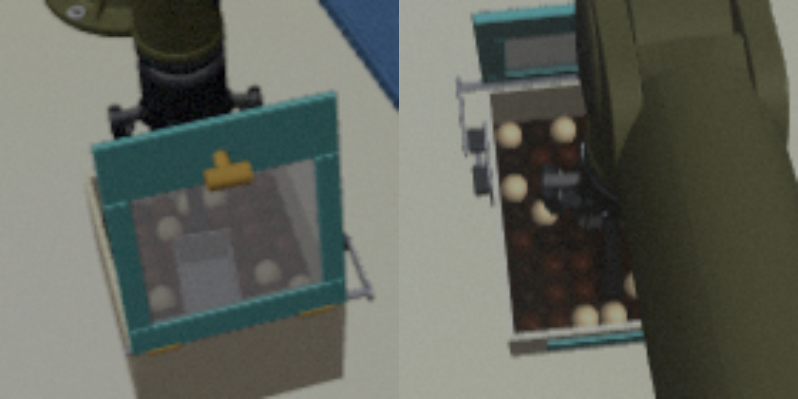

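The gripper hangs over the handle, with nothing touching and the lid still up. I go down to the grip height and close.

```bash
python3 -m creep '[0,0,30,0,0,0, 0,0,25,0,0,0, 0,0,15,0,0,0, 0,0,8,0,0,0, 0,0,3,0,0,0, 0,0,0,0,0,0]'; python3 -m creep '[0,0,0,0,0,0, 0,0,0,0,0,0, 0,0,0,0,0,0, 0,0,0,0,0,0, 0,0,0,0,0,0]' 5
```

```text
clock: 20.9
ee_pos: [0.4833, 0.0159, 0.1123]
eef_rot: [[1.0, -0.025, 0.001], [-0.025, -1.0, -0.0], [0.001, 0.0, -1.0]]
force: [-0.6, 0.1, -0.7]
grip_width: 0.0556
grasp_force: 0.0
clock: 21.52
ee_pos: [0.4833, 0.016, 0.1123]
eef_rot: [[1.0, -0.025, 0.001], [-0.025, -1.0, -0.0], [0.001, 0.0, -1.0]]
force: [-1.5, -0.2, 4.9]
grip_width: 0.015
grasp_force: 60.1
```

```bash
python3 -m creep '[0,0,-5,0,0,0, 0,0,-15,0,0,0, 0,0,-30,0,0,0, 0,0,-35,0,0,0, 0,0,-35,0,0,0, 0,0,-35,0,0,0, 0,0,0,0,0,0]'
python3 - <<'E'
from h import *
a=save('scene','s6.png')
cv2.imwrite('pics/c8.png',cv2.resize(a[110:260,200:370],None,fx=4,fy=4,interpolation=cv2.INTER_CUBIC)[:,:,::-1])
E
```

```text
clock: 22.4
ee_pos: [0.4844, 0.0161, 0.2701]
eef_rot: [[1.0, -0.025, 0.006], [-0.025, -1.0, -0.001], [0.006, 0.001, -1.0]]
force: [-0.9, 0.4, -2.2]
grip_width: 0.0146
grasp_force: 59.3
```

View pics/c8.png

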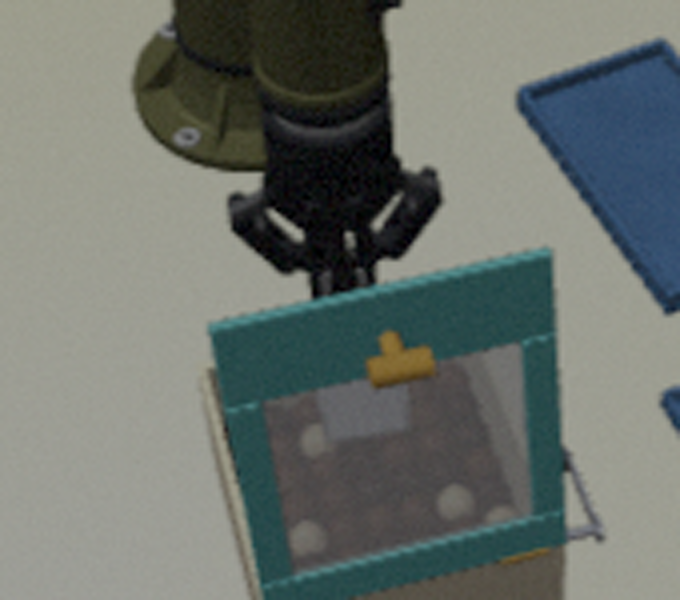

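The scoop is in the grip, with its bowl showing through the pane at crop (365,410) and a weight of 1.5 N, and the lid is still open. I carry it over to the dish, keeping clear of the lid.

```bash
python3 -m creep '[-22,-10,0,0,0,0, -1,-45,0,0,0,0, -1,-50,0,0,0,0, -1,-50,0,0,0,0, -1,-50,0,0,0,0, -1,-50,0,0,0,0, 20,-42,0,0,0,0, 0,0,0,0,0,-6.6, 0,0,0,0,0,-6.6, 0,0,0,0,0,0]'
```

```text
clock: 23.7
ee_pos: [0.4825, 0.3126, 0.2651]
eef_rot: [[0.979, 0.203, -0.003], [0.203, -0.979, -0.001], [-0.003, 0.0, -1.0]]
force: [0.2, -0.1, -1.6]
grip_width: 0.0145
grasp_force: 59.3
```

```bash
python3 -m creep '[4,-9.5,30,0,0,0, 0,0,45,0,0,0, 0,0,45,0,0,0, 0,0,40,0,0,0, 0,0,20,0,0,0, 0,0,0,0,0,0]'
python3 - <<'E'
from h import *
a=save('scene','s7.png');b=save('top','t7.png')
cv2.imwrite('pics/c9.png',np.hstack([cv2.resize(a[130:270,320:460],None,fx=2.85,fy=2.85),cv2.resize(b[120:260,180:320],None,fx=2.85,fy=2.85)])[:,:,::-1])
E
```

```text
clock: 24.45
ee_pos: [0.4844, 0.3224, 0.0856]
eef_rot: [[0.979, 0.203, -0.003], [0.203, -0.979, -0.001], [-0.003, 0.001, -1.0]]
force: [0.8, 0.3, -1.3]
grip_width: 0.0148
grasp_force: 59.3
```

View pics/c9.png

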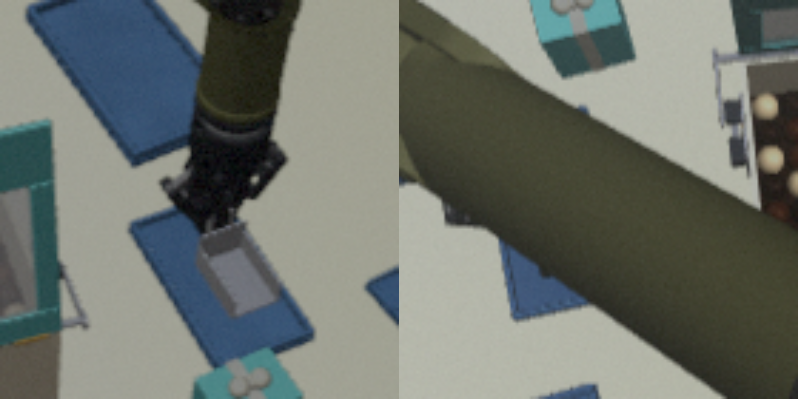

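The scoop hangs level over the middle dish, with its bowl at scene crop (240,265) inside the rim. I lower it by feel.

```bash
python3 -m creep '[0,0,15,0,0,0, 0,0,12,0,0,0, 0,0,5,0,0,0, 0,0,0,0,0,0]'; python3 -m creep '[0,0,2,0,0,0, 0,0,0,0,0,0]';python3 -m creep '[0,0,2,0,0,0, 0,0,0,0,0,0]'
```

```text
clock: 25.05
ee_pos: [0.4849, 0.3229, 0.0542]
eef_rot: [[0.979, 0.204, -0.001], [0.204, -0.979, -0.0], [-0.001, 0.0, -1.0]]
force: [-0.1, 0.8, -2.0]
grip_width: 0.0148
grasp_force: 59.4
clock: 25.3
ee_pos: [0.4853, 0.3231, 0.0529]
eef_rot: [[0.979, 0.204, 0.0], [0.204, -0.979, -0.0], [0.0, 0.0, -1.0]]
force: [-0.1, -0.2, -1.9]
grip_width: 0.0149
grasp_force: 59.4
clock: 25.55
ee_pos: [0.4852, 0.323, 0.0507]
eef_rot: [[0.979, 0.204, -0.0], [0.204, -0.979, -0.0], [-0.0, 0.0, -1.0]]
force: [0.5, -0.2, -2.4]
grip_width: 0.0145
grasp_force: 59.4
```

```bash
python3 -m creep '[0,0,1.5,0,0,0, 0,0,0,0,0,0]';python3 -m creep '[0,0,1,0,0,0, 0,0,0,0,0,0]';python3 -m creep '[0,0,1,0,0,0, 0,0,0,0,0,0]'
```

```text
clock: 25.8
ee_pos: [0.4852, 0.323, 0.0491]
eef_rot: [[0.979, 0.204, -0.0], [0.204, -0.979, -0.0], [-0.0, 0.0, -1.0]]
force: [-0.2, 0.3, -1.0]
grip_width: 0.0144
grasp_force: 59.4
clock: 26.05
ee_pos: [0.4853, 0.3231, 0.0485]
eef_rot: [[0.979, 0.204, 0.0], [0.204, -0.979, -0.0], [0.0, 0.0, -1.0]]
force: [-1.5, 0.1, -0.3]
grip_width: 0.0152
grasp_force: 59.6
clock: 26.3
ee_pos: [0.4853, 0.3231, 0.0484]
eef_rot: [[0.979, 0.204, 0.0], [0.204, -0.979, -0.001], [0.0, 0.001, -1.0]]
force: [-3.2, -2.3, 7.2]
grip_width: 0.0145
grasp_force: 60.6
```

Contact is made. I ease off slightly, open, and lift away.

```bash
python3 -m creep '[0,0,-0.8,0,0,0, 0,0,0,0,0,0]'; python3 -m creep '[0,0,0,0,0,0, 0,0,0,0,0,0, 0,0,0,0,0,0, 0,0,0,0,0,0]' 60; python3 -m creep '[0,0,-10,0,0,0, 0,0,-20,0,0,0, 0,0,-40,0,0,0, 0,0,-50,0,0,0, 0,0,-50,0,0,0, -50,0,-40,0,0,0, -55,0,0,0,0,0, 0,0,0,0,0,0]'
python3 - <<'E'
from h import *
a=save('scene','s8.png');b=save('top','t8.png')
cv2.imwrite('pics/c10.png',np.vstack([cv2.resize(a[120:320,130:450],None,fx=1.85,fy=1.5*1.0),cv2.resize(b[90:290,180:500],None,fx=1.85,fy=1.5)])[:,:,::-1])
for q in('scoop','jar','carton','tin','plaque','lid_handle'): print(q,[[(r['pixel'],r['conf']) for r in tip_of(c,q)[:2]] for c in('scene','top')])
E
```

```text
clock: 26.55
ee_pos: [0.4854, 0.3232, 0.0484]
eef_rot: [[0.979, 0.204, 0.0], [0.204, -0.979, -0.0], [0.0, 0.0, -1.0]]
force: [-2.3, -2.0, 3.9]
grip_width: 0.0145
grasp_force: 60.0
clock: 27.05
ee_pos: [0.4852, 0.323, 0.048]
eef_rot: [[0.979, 0.204, -0.0], [0.204, -0.979, -0.0], [-0.0, 0.0, -1.0]]
force: [-0.3, 0.1, -0.2]
grip_width: 0.0516
grasp_force: 0.0
clock: 28.05
ee_pos: [0.38, 0.3028, 0.259]
eef_rot: [[0.978, 0.208, 0.007], [0.208, -0.978, -0.006], [0.006, 0.008, -1.0]]
force: [1.4, 0.3, -0.5]
grip_width: 0.0513
grasp_force: 0.0
scoop [[([394.6, 227.2], 0.55)], [([232.5, 197.4], 0.68)]]
jar [[([178.3, 252.5], 0.61)], [([456.8, 209.7], 0.9), ([454.7, 237.0], 0.35)]]
carton [[([401.0, 285.6], 0.59)], [([248.6, 135.2], 0.86)]]
tin [[([187.1, 334.4], 0.69)], [([447.6, 122.4], 0.74)]]
plaque [[([296.8, 247.2], 0.62), ([181.7, 231.5], 0.54)], [([455.7, 236.2], 0.8)]]
lid_handle [[([300.1, 199.2], 0.97)], [([346.8, 103.5], 0.69), ([455.2, 211.0], 0.39)]]
```

View pics/c10.png

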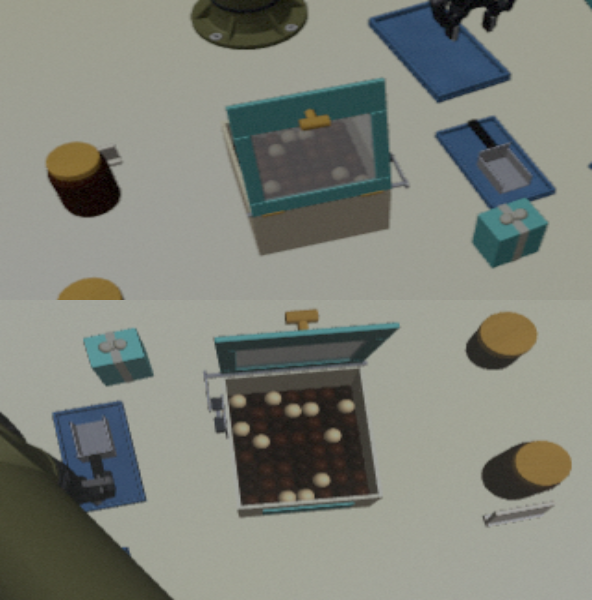

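The final picture shows the lid upright (T-pull at crop (313,120)) and the scoop flat in the middle dish, bowl up (crop (495,165)). The jar, plaque, carton and tin have not moved, and the robot touches nothing.

```bash
python3 -c "
from rig import job
print(job.finish_job())"
```

```text
the job is handed in; nothing more can be done
None
```

I handed the job in at about 28 s: the lid is past its catch and stays open by itself, the scoop lies flat and bowl up in the middle-sized blue dish, and the other goods have not moved.

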